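# Turn the fastener carousel to the orange-lidded jar

## Robot

A 6-joint arm with a two-finger parallel gripper is mounted at the origin on the work surface. World frame = base frame: x ahead of the robot, y to its left, z up, the work surface at z = 0. Lengths are in m, angles in degrees, forces in N, time in s.
With the tool pointing down it reaches from about 0.35 to 0.875 m from the base axis. Payload 4.2 kg.
Tool frame: the origin (TCP) lies between the finger pads; the fingertips stand 8 mm ahead of it and the grasp point (between the pads) lies 11 mm behind it; x points along the fingers, y is the direction in which the jaws open and shut, and the axes are right-handed (so a half turn about x gives the same grasp; the last joint's range is limited). The gripper opens to 87 mm and grips with 3 to 60 N. Pads are 19 mm wide; open, the fingers measure 117 mm over their backs; the gripper's body (75 mm by 190 mm) begins 51 mm behind the grasp point.
Start: joints at [-62.361, 22.042, 0.453, 0, -68.411, -14.817], TCP at [0.139, -0.609, 0.231] pointing down, gripper open.
Joint ranges: [-179.83, 179.83], [-69.29, 118.12], [-61.27, 80.66], [-181.25, 117.63], [-171.15, -9.14], [-177.46, 177.46]. Speed limits (degrees/s): [159.86, 159.86, 180, 180, 180, 180].

## Interface

Orientations are given as a 3x3 rotation matrix whose columns are the frame's x, y, z axes.
In Python, from station import r gives the robot as it stands. The module is installed in compiled form; this text tells all that it offers.
- The arm moves only by the tool move_arm, never from a script. Its argument "increments" is one flat list of numbers, 7 for each row, row after row: the turn, a rotation vector about the tool's x, y, z in degrees, then the shift along the tool's x, y, z in m, then the finger opening in m, from 0 to 0.087. A call has 1 to 12 rows; each row is the pose to reach, as a shift and turn from the pose commanded when the call began, along the tool's axes at that moment; what a row does not reach only later rows make up. A row lasts 1/12 s, in which the tool goes at most 41.7 mm and 7.16 degrees, less where a joint would pass 70% of its speed; a pose out of reach is approached as far as the arm can. A call with a gripper value outside its range is refused whole. The fingers move at their own pace and stop on an object; the grip force is fixed at half the most. Time passes only in rows, so rows that repeat a pose let the fingers close. It gives the time, the measured TCP pose, the force and the opening at its end, in the units of the state.
- r.sense(): the state, without advancing time (a new reading comes with each control period).
- r.capture(name): name is "scene" or "top" or "wrist"; returns the picture (400x640x3 uint8, red, green, blue); there is no depth.
- r.calibration(name): a dict with "fx", "fy", "cx", "cy" (pixels), "rvec" (rotation vector, rad) and "tvec" (3), from world to camera coordinates, as OpenCV has them; the wrist camera has in their place "tool_from_camera" (4x4, takes a point from camera to tool coordinates, whose origin is the TCP and whose axes are the tool frame's). Camera axes: x right, y down, z forward; pixel columns grow to the right and rows downward; lengths in m; the calibration is good to about 2 mm. A picture is of the moment at which its call begins: read the wrist's pose just before it. calibration takes no time and is no camera call.
- r.finish_job(): hands the job in, once; it reports no verdict.
The state is a dict: "time_s": time; "joints": joint angles; "joint_velocities": joint speeds; "effort": joint torques, N m; "tcp_pos": TCP position; "ee_rot": TCP orientation; "wrist_force": force on the tool from outside, world axes, zero at the start; "moment": the same for the moment, N m; "gripper_width": opening from 0.0 (shut) to 1.0 (fully open).
Only numpy, scipy, OpenCV 4.12 (cv2) and the standard library are available. Lean on these libraries where they do the work, as an engineer would, in place of code of your own. Each camera call takes 0.05 s, during which the arm holds its last target.

## Task

Spin the revolving fastener organizer gently with the fingertips, pushing it round at its rim (the upright rim pegs are there for that), until the jar with the orange lid stands at the front, squarely in line with the fixed yellow pointer, and leave it at rest there. Only push: do not pinch the pegs between the fingers and do not touch the jars, which all stay upright in their seats, and leave the other things on the bench where they are.

Things in the scene. Friction and masses are not known exactly. Their poses are not given: they have to be found in the camera images.
- stand: Fixed dark steel foot of the organizer; origin on the bench top, on the vertical turning axis. Its -x axis is the front (roughly towards the robot): a fixed yellow pointer arm, 26 mm wide, top 33 mm above the bench, runs along -x under the disc and out past the rim to 190 mm from the axis; its diamond-shaped tip is 38 mm high.
- carousel: Turning plywood disc, 250 mm across, 14 mm thick, top 52 mm above the bench; origin on the axis at its underside. Hub 28 mm across, 22 mm high. Turns both ways without stops, some drag (about 2 N at the rim), stays where left. Five jars in seats every 72 degrees at 66 mm from the axis; half-way between neighbouring jars stand five upright rim pegs.
- peg0 (a point): Centre of the top of one of five identical upright aluminium finger pegs on the disc's rim, 14 mm thick, 45 mm high (top 97 mm above the bench), 115 mm from the axis, turning with the disc. It is for pushing with a fingertip, sideways along the rim.
- peg1 (a point): Centre of the top of one of five identical upright aluminium finger pegs on the disc's rim, 14 mm thick, 45 mm high (top 97 mm above the bench), 115 mm from the axis, turning with the disc. It is for pushing with a fingertip, sideways along the rim.
- peg2 (a point): Centre of the top of one of five identical upright aluminium finger pegs on the disc's rim, 14 mm thick, 45 mm high (top 97 mm above the bench), 115 mm from the axis, turning with the disc. It is for pushing with a fingertip, sideways along the rim.
- peg3 (a point): Centre of the top of one of five identical upright aluminium finger pegs on the disc's rim, 14 mm thick, 45 mm high (top 97 mm above the bench), 115 mm from the axis, turning with the disc. It is for pushing with a fingertip, sideways along the rim.
- peg4 (a point): Centre of the top of one of five identical upright aluminium finger pegs on the disc's rim, 14 mm thick, 45 mm high (top 97 mm above the bench), 115 mm from the axis, turning with the disc. It is for pushing with a fingertip, sideways along the rim.
- orange_jar (a point): Centre (half-way up) of the jar with the bright orange lid: THE MARKED JAR. Clear jar of fasteners, 45 mm across, 50 mm high, 90 g, loose, standing in a black ring seat (53 mm outside, 10 mm high) on the disc; its top is 102 mm above the bench.
- white_jar (a point): Centre (half-way up) of the jar with the white lid. Clear jar of fasteners, 45 mm across, 50 mm high, 90 g, loose, standing in a black ring seat (53 mm outside, 10 mm high) on the disc; its top is 102 mm above the bench.
- blue_jar (a point): Centre (half-way up) of the jar with the blue lid. Clear jar of fasteners, 45 mm across, 50 mm high, 90 g, loose, standing in a black ring seat (53 mm outside, 10 mm high) on the disc; its top is 102 mm above the bench.
- green_jar (a point): Centre (half-way up) of the jar with the green lid. Clear jar of fasteners, 45 mm across, 50 mm high, 90 g, loose, standing in a black ring seat (53 mm outside, 10 mm high) on the disc; its top is 102 mm above the bench.
- black_jar (a point): Centre (half-way up) of the jar with the black lid. Clear jar of fasteners, 45 mm across, 50 mm high, 90 g, loose, standing in a black ring seat (53 mm outside, 10 mm high) on the disc; its top is 102 mm above the bench.
- tape_mid (a point): Bystander: grey and black tape measure, 65 x 32 x 60 mm, standing on the bench beside the organizer; point at its centre.
- offcut_mid (a point): Bystander: dark hardwood offcut, 120 x 50 x 35 mm, lying on the bench beside the organizer; point at its centre.
- mug_mid (a point): Bystander: blue mug, 80 mm across, 90 mm high; point at its centre.
- driver: Bystander: screwdriver with green handle lying on the bench; origin at its underside, near the middle.
Not all that is in view belongs to the job. Leave any pink or red look-alike of the part that bears orange_jar alone. What is shaped like the part that bears black_jar but pink or red is not meant.

How it is judged (in metres and radians):
At the end, for the whole second after the job is handed in: Orange-lidded jar's centre within 10 mm to either side of the pointer's centre line, on the pointer's side; carousel at rest; all five jars upright in their seats (58 to 74 mm from the axis, centre 70 to 84 mm above the bench); tape measure, offcut, mug, screwdriver within 20 mm of their starts (y of orange_jar in the frame of stand between -0.01 and 0.01 m and x of orange_jar in the frame of stand below -0.055 m and angular speed of carousel below 0.05 rad/s and horizontal distance between orange_jar and carousel between 0.058 and 0.074 m and height (world z) of orange_jar between 0.07 and 0.084 m and angle between each of orange_jar, white_jar, blue_jar, green_jar, black_jar's own z axis and vertical below 0.12 rad and horizontal distance between white_jar and carousel between 0.058 and 0.074 m and height (world z) of white_jar between 0.07 and 0.084 m and horizontal distance between blue_jar and carousel between 0.058 and 0.074 m and height (world z) of blue_jar between 0.07 and 0.084 m and horizontal distance between green_jar and carousel between 0.058 and 0.074 m and height (world z) of green_jar between 0.07 and 0.084 m and horizontal distance between black_jar and carousel between 0.058 and 0.074 m and height (world z) of black_jar between 0.07 and 0.084 m and distance of each of tape_mid, offcut_mid, mug_mid, driver from where it was at the start of the episode below 0.02 m); the robot touches nothing.
It fails at once if a rim peg is taken between the fingers ((horizontal distance between the grasp point and peg0 below 0.007 m and height (world z) of the grasp point below 0.105 m) or (horizontal distance between the grasp point and peg1 below 0.007 m and height (world z) of the grasp point below 0.105 m) or (horizontal distance between the grasp point and peg2 below 0.007 m and height (world z) of the grasp point below 0.105 m) or (horizontal distance between the grasp point and peg3 below 0.007 m and height (world z) of the grasp point below 0.105 m) or (horizontal distance between the grasp point and peg4 below 0.007 m and height (world z) of the grasp point below 0.105 m)).
It fails at once if a jar is touched by the robot (contact force above 1 N) (contact force between any of the fingers, the arm and jar_orange above 1 N or contact force between any of the fingers, the arm and jar_white above 1 N or contact force between any of the fingers, the arm and jar_blue above 1 N or contact force between any of the fingers, the arm and jar_green above 1 N or contact force between any of the fingers, the arm and jar_black above 1 N).
It fails at once if a jar is lifted (more than about 20 mm) or tipped (more than about 25 degrees) (height (world z) of any of orange_jar, white_jar, blue_jar, green_jar, black_jar above 0.098 m or angle between any of orange_jar, white_jar, blue_jar, green_jar, black_jar's own z axis and vertical above 0.45 rad).
It fails at once if the carousel is spun roughly (faster than 2.5 rad/s, about 140 degrees a second) (angular speed of carousel above 2.5 rad/s).
It fails at once if the tape measure, offcut, mug or screwdriver is moved more than 20 mm (distance of any of tape_mid, offcut_mid, mug_mid, driver from where it was at the start of the episode above 0.02 m).
It also fails if it takes over 48 s, if anything falls off the work surface, if the arm or the gripper's body presses on something with over 40 N, if the wrist force passes 120 N, or if a joint passes its speed limit or range.

## Working session

There is one attempt and no reset: what is moved stays moved. The work goes in short steps, Python scripts to look and compute and a tool call to move; the robot and the scene stay as the last step left them, time stands still between calls to the robot, and variables do not carry over. Pictures are saved under pics/ and viewed, and the job is handed in when it is done.

Besides the shell and the picture viewer there is one more tool, called after "Request:" as name(argument=value, ...) on one line, values as JSON. move_arm: Moves the arm, as the interface text tells. Its arguments: {"type":"object","properties":{"increments":{"type":"array","items":{"type":"number"}}},"required":["increments"]}

```bash
mkdir -p pics
python3 - <<'E'
from station import r
import cv2
s=r.sense();print(s)
for n in("scene","top"):
    cv2.imwrite(f"pics/{n}0.png",r.capture(n)[:,:,::-1]);print(r.calibration(n))
E
```

```text
{'time_s': 0.0, 'joints': array([-6.23608370e+01,  2.20908765e+01,  3.80748663e-01, -2.76089991e-02,
       -6.84097809e+01, -1.48153744e+01]), 'joint_velocities': array([ 0.04137211,  0.01014194, -0.04500559,  0.01689361,  0.0322999 ,
       -0.05506816]), 'effort': array([-1.80892352e-03, -3.90664816e+01,  1.87405533e+01,  4.22017872e+00,
        1.09519003e-02, -1.99470142e-04]), 'tcp_pos': array([ 0.13859879, -0.60885549,  0.22946855]), 'ee_rot': array([[-5.73904566e-04, -2.21779389e-01,  9.75096699e-01],
       [ 2.06180366e-03,  9.75094525e-01,  2.21780108e-01],
       [-9.99997710e-01,  2.13773856e-03, -1.02345644e-04]]), 'wrist_force': array([ 0.45283591, -0.39128038,  0.64180544]), 'moment': array([ 0.02550148, -0.02786911,  0.0225493 ]), 'gripper_width': 0.9984597690805272}
{'fx': 381.35975652341597, 'fy': 381.35975652341597, 'cx': 320.00625730481676, 'cy': 202.63232068369902, 'rvec': array([ 2.10690071,  0.86483881, -0.38615671]), 'tvec': array([-0.3496544 , -0.17710741,  1.43821771])}
{'fx': 372.4751218054988, 'fy': 372.4751218054988, 'cx': 317.49056783400664, 'cy': 197.27255225269053, 'rvec': array([ 2.21382401, -1.99732316,  0.2001802 ]), 'tvec': array([-0.07400214,  0.54718841,  1.04114173])}
```

View pics/scene0.png

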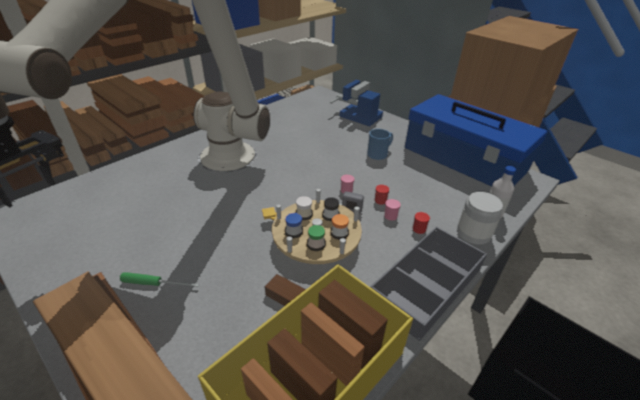

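View pics/top0.png

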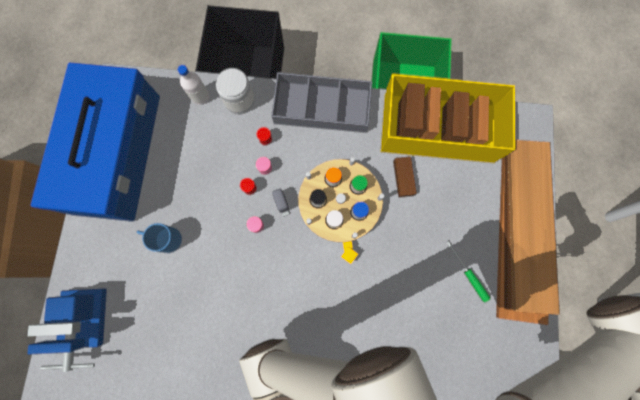

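```bash
cat > h.py <<'E'
import numpy as np,cv2
from station import r
def ray(name,uv,z):
    c=r.calibration(name);R=cv2.Rodrigues(c["rvec"])[0];t=c["tvec"]
    uv=np.atleast_2d(np.array(uv,float))
    d=np.c_[(uv[:,0]-c["cx"])/c["fx"],(uv[:,1]-c["cy"])/c["fy"],np.ones(len(uv))]@R
    o=-R.T@t
    return o+d*((z-o[2])/d[:,2])[:,None]
def proj(name,P):
    c=r.calibration(name);K=np.array([[c["fx"],0,c["cx"]],[0,c["fy"],c["cy"]],[0,0,1]])
    return cv2.projectPoints(np.atleast_2d(np.array(P,float)),c["rvec"],c["tvec"],K,None)[0][:,0]
def lids(im,box):
    x0,y0,x1,y1=box
    hsv=cv2.cvtColor(im,cv2.COLOR_RGB2HSV);out={}
    for n,lo,hi in [("orange",(8,200,150),(17,255,255)),("green",(50,120,60),(75,255,255)),("blue",(105,140,60),(125,255,255)),("yellow",(20,190,130),(30,255,255))]:
        m=cv2.inRange(hsv,lo,hi);k=np.zeros_like(m);k[y0:y1,x0:x1]=m[y0:y1,x0:x1]
        nn,l,st,ce=cv2.connectedComponentsWithStats(k)
        if nn>1:
            i=1+st[1:,4].argmax();out[n]=(ce[i],st[i])
    return out
E
python3 - <<'E'
from h import *
im=cv2.imread("pics/top0.png")[:,:,::-1].copy()
print(lids(im,(290,150,390,270)))
for n,(c,s) in lids(im,(290,150,390,270)).items(): print(n,ray("top",c,.102 if n!="yellow" else .038))
cv2.imwrite("pics/crop0.png",cv2.resize(im[145:270,265:425,::-1],None,fx=5,fy=4.8*5/4.8,interpolation=cv2.INTER_CUBIC)[:600])
E
```

```text
{'orange': (array([333.40350877, 174.61403509]), array([326, 168,  16,  14, 171], dtype=int32)), 'green': (array([359.36      , 182.39428571]), array([352, 176,  15,  14, 175], dtype=int32)), 'blue': (array([360.27011494, 209.37356322]), array([353, 203,  15,  14, 174], dtype=int32)), 'yellow': (array([348.75510204, 251.83673469]), array([342, 241,  16,  22, 196], dtype=int32))}
orange [[ 0.61272063 -0.05700905  0.102     ]]
green [[ 0.59748918 -0.1324947   0.102     ]]
blue [[ 0.52025769 -0.14126848  0.102     ]]
yellow [[ 0.40382936 -0.12405648  0.038     ]]
```

View pics/crop0.png

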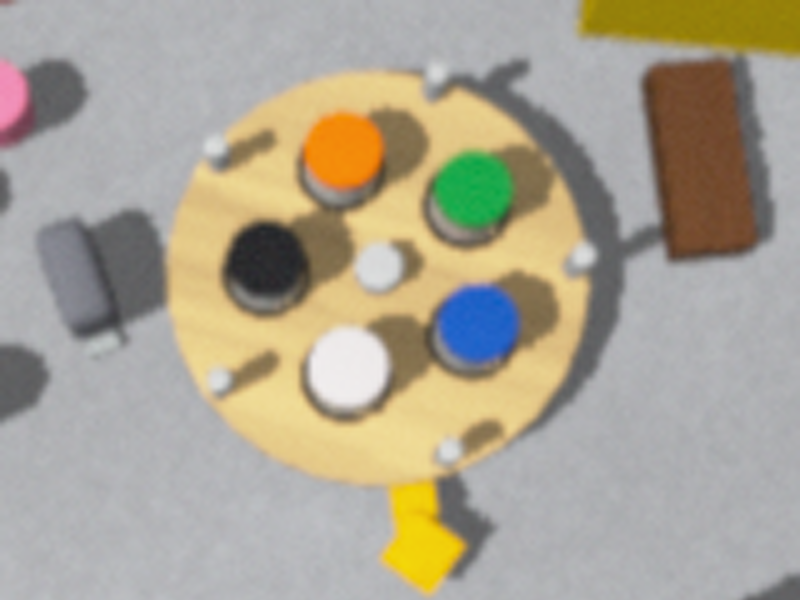

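Run:
```python
from h import *
f=lambda l:np.array(l,float)/5+[265-.4,145-.4]
lid=ray("top",f([(344,150),(473,189),(477,324),(347,369),(266,260)]),.102)[:,:2]
peg=ray("top",f([(217,148),(436,76),(582,256),(450,450),(220,380)]),.097)[:,:2]
hub=ray("top",f([(379,266)]),.074)[0,:2]
tip=ray("top",f([(425,550)]),.038)[0,:2]
c=(lid.mean(0)+peg.mean(0))/2
print("lidmean",lid.mean(0),"pegmean",peg.mean(0),"hub",hub,"tip",tip)
a=lambda p:np.degrees(np.arctan2(p[:,1]-c[1],p[:,0]-c[0]))
print("lids",a(lid),np.linalg.norm(lid-c,axis=1));print("pegs",peg,a(peg),np.linalg.norm(peg-c,axis=1))
print("tip",a(tip[None]),np.linalg.norm(tip-c))
o=ray("top",f([(60,275),(105,345),(700,160),(645,70),(725,60),(755,240),(670,255),(40,225),(75,330)]),.05)[:,:2];print(o)
c=r.calibration("wrist");print(c)
```

```text
lidmean [ 0.55241464 -0.08388321] pegmean [ 0.55220094 -0.08393713] hub [ 0.55337564 -0.08404342] tip [ 0.39616568 -0.12717683]
lids [  23.99964533  -46.85219084 -119.63189961  168.3796907    96.95309114] [0.06617392 0.06597381 0.06513052 0.06631482 0.06508771]
pegs [[ 6.07878301e-01  1.55263588e-02]
 [ 6.63597323e-01 -1.05793377e-01]
 [ 5.66059589e-01 -1.97014838e-01]
 [ 4.48811921e-01 -1.31768624e-01]
 [ 4.74657570e-01 -6.35158973e-04]] [  60.80118088  -11.12432365  -83.0677361  -155.18328395  132.99816643] [0.11391095 0.11342061 0.1139376  0.11402555 0.11386081]
tip [-164.51205774] 0.16202580797053057
[[ 0.53371476  0.1022371 ]
 [ 0.49483348  0.07071538]
 [ 0.64254051 -0.27016499]
 [ 0.69533159 -0.23396641]
 [ 0.7065673  -0.28170955]
 [ 0.59687935 -0.30533078]
 [ 0.58264601 -0.25575439]
 [ 0.56260012  0.11786752]
 [ 0.50188903  0.08933918]]
{'fx': 310.3229781191486, 'fy': 310.3229781191486, 'cx': 316.04479711124, 'cy': 200.49042553534784, 'tool_from_camera': array([[-1.21656123e-03, -2.55328325e-01,  9.66853643e-01,
        -1.53426540e-01],
       [ 9.99999234e-01, -5.30792261e-04,  1.11809476e-03,
        -1.65517303e-04],
       [ 2.27717167e-04,  9.66854262e-01,  2.55328776e-01,
        -6.84769088e-02],
       [ 0.00000000e+00,  0.00000000e+00,  0.00000000e+00,
         1.00000000e+00]])}
```

```bash
cat >> h.py <<'E'
C=np.array([.5525,-.084])
def axes(yaw):
    a=np.radians(yaw);z=np.array([np.cos(a),np.sin(a),0]);y=np.array([-np.sin(a),np.cos(a),0]);return np.array([0,0,-1.]),y,z
def rows(cur,tg,open_=0):
    """cur/tg: x,y,z,yaw(of tool z)"""
    X,Y,Z=axes(cur[3])
    out=[]
    for t in tg:
        d=np.array(t[:3])-cur[:3]
        q=[-(t[3]-cur[3]),0,0,d@X,d@Y,d@Z,open_]
        out+= [round(q[0],1),0,0]+[round(v,3) for v in q[3:6]]+[open_]
    print(", ".join(f"{v:g}" for v in out))
def ring(phi,z,rad=.117):
    a=np.radians(phi);return [C[0]+rad*np.cos(a),C[1]+rad*np.sin(a),z,phi+180]
E
python3 - <<'E'
from h import *
s=np.array([.139,-.609,.231,12.8]);e=np.array(ring(-174,.2));
f=np.cumsum([.3,.7]+[1]*17+[.9,.6,.3,.1,.1][:5]);f/=f[-1];print(len(f),e)
w=[s+(e-s)*k for k in f]
rows(s,w[:12]);rows(w[11],w[12:])
E
```

```text
24 [ 0.43614094 -0.09622983  0.2         6.        ]
0.1, 0, 0, 0, 0.007, 0.006, 0, 0.3, 0, 0, 0.002, 0.022, 0.02, 0, 0.7, 0, 0, 0.003, 0.043, 0.04, 0, 1, 0, 0, 0.005, 0.065, 0.061, 0, 1.4, 0, 0, 0.006, 0.087, 0.081, 0, 1.7, 0, 0, 0.008, 0.109, 0.101, 0, 2, 0, 0, 0.009, 0.13, 0.121, 0, 2.4, 0, 0, 0.011, 0.152, 0.141, 0, 2.7, 0, 0, 0.012, 0.174, 0.161, 0, 3.1, 0, 0, 0.014, 0.195, 0.182, 0, 3.4, 0, 0, 0.015, 0.217, 0.202, 0, 3.7, 0, 0, 0.017, 0.239, 0.222, 0
0.3, 0, 0, 0.002, 0.023, 0.019, 0, 0.7, 0, 0, 0.003, 0.046, 0.037, 0, 1, 0, 0, 0.005, 0.069, 0.056, 0, 1.4, 0, 0, 0.006, 0.092, 0.075, 0, 1.7, 0, 0, 0.008, 0.115, 0.094, 0, 2, 0, 0, 0.009, 0.138, 0.112, 0, 2.4, 0, 0, 0.011, 0.161, 0.131, 0, 2.7, 0, 0, 0.012, 0.182, 0.148, 0, 2.9, 0, 0, 0.013, 0.195, 0.159, 0, 3, 0, 0, 0.014, 0.202, 0.165, 0, 3, 0, 0, 0.014, 0.205, 0.167, 0, 3.1, 0, 0, 0.014, 0.207, 0.168, 0
```

Request:
move_arm(increments=[0.1,0,0,0,0.007,0.006,0,0.3,0,0,0.002,0.022,0.02,0,0.7,0,0,0.003,0.043,0.04,0,1,0,0,0.005,0.065,0.061,0,1.4,0,0,0.006,0.087,0.081,0,1.7,0,0,0.008,0.109,0.101,0,2,0,0,0.009,0.13,0.121,0,2.4,0,0,0.011,0.152,0.141,0,2.7,0,0,0.012,0.174,0.161,0,3.1,0,0,0.014,0.195,0.182,0,3.4,0,0,0.015,0.217,0.202,0,3.7,0,0,0.017,0.239,0.222,0])

```text
time_s: 1.1
tcp_pos: [0.3023, -0.3252, 0.2135]
ee_rot: [[0.0, -0.158, 0.987], [0.0, 0.987, 0.158], [-1.0, 0.0, 0.0]]
wrist_force: [0.5, -0.5, 0.9]
gripper_width: 0.169
```

Request:
move_arm(increments=[0.3,0,0,0.002,0.023,0.019,0,0.7,0,0,0.003,0.046,0.037,0,1,0,0,0.005,0.069,0.056,0,1.4,0,0,0.006,0.092,0.075,0,1.7,0,0,0.008,0.115,0.094,0,2,0,0,0.009,0.138,0.112,0,2.4,0,0,0.011,0.161,0.131,0,2.7,0,0,0.012,0.182,0.148,0,2.9,0,0,0.013,0.195,0.159,0,3,0,0,0.014,0.202,0.165,0,3,0,0,0.014,0.205,0.167,0,3.1,0,0,0.014,0.207,0.168,0])

```text
time_s: 2.1
tcp_pos: [0.4348, -0.0958, 0.1993]
ee_rot: [[-0.001, -0.105, 0.994], [-0.0, 0.994, 0.105], [-1.0, 0.0, -0.001]]
wrist_force: [-0.7, -0.6, -0.2]
gripper_width: 0.004
```

Run:
```python
from h import *
s=r.sense();print(s["time_s"],s["joints"].round(1),s["tcp_pos"],np.degrees(np.arctan2(s["ee_rot"][1,2],s["ee_rot"][0,2])),s["gripper_width"],ring(-174,.2))
for n in("top","wrist"):
    cv2.imwrite(f"pics/{n}1.png",r.capture(n)[:,:,::-1])
```

```text
2.1 [  8.6   6.  -26.2  -0.  -57.9 -92.5] [ 0.4347989  -0.09579701  0.19934847] 6.051788827108314 0.003873392056891004 [np.float64(0.436140938241912), np.float64(-0.09622983020231549), 0.2, 6]
```

View pics/top1.png

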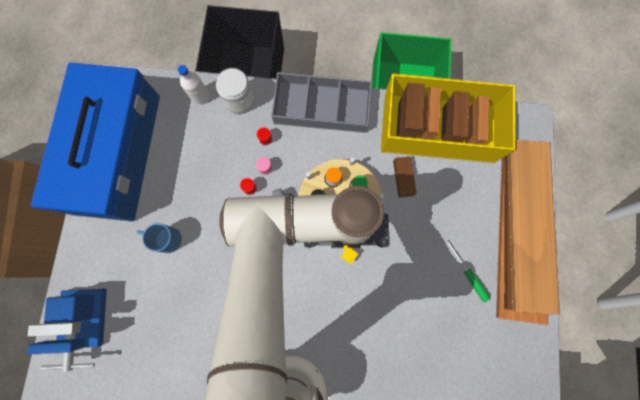

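View pics/wrist1.png

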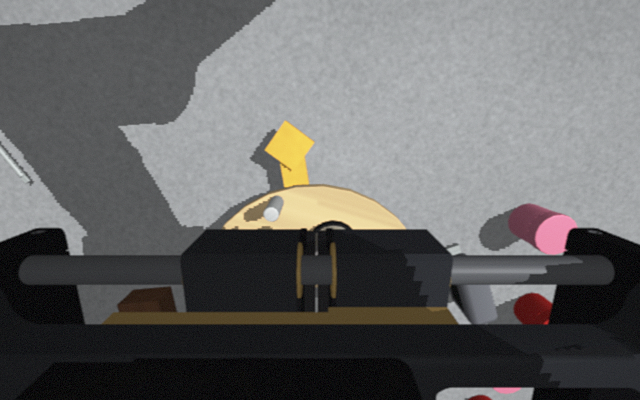

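```bash
cat >> h.py <<'E'
def wray(uv,z,s):
    c=r.calibration("wrist");T=np.eye(4);T[:3,:3]=s["ee_rot"];T[:3,3]=s["tcp_pos"];M=T@c["tool_from_camera"]
    uv=np.atleast_2d(np.array(uv,float))
    d=np.c_[(uv[:,0]-c["cx"])/c["fx"],(uv[:,1]-c["cy"])/c["fy"],np.ones(len(uv))]@M[:3,:3].T
    o=M[:3,3];return o+d*((z-o[2])/d[:,2])[:,None]
E
python3 - <<'E'
from h import *
s=r.sense()
p=wray([(271,214)],.097,s)[0,:2]-C;print("peg",np.degrees(np.arctan2(p[1],p[0])),np.hypot(*p))
p=wray([(290,146)],.038,s)[0,:2]-C;print("tip",np.degrees(np.arctan2(p[1],p[0])),np.hypot(*p))
a=np.array(ring(-174,.2));b=np.array(ring(-174,.075))
rows(a,[a+(b-a)*k for k in np.linspace(.1,1,10)]+[b])
E
```

```text
peg -154.24693648002838 0.11412809006275715
tip -164.88288294300315 0.16248405260226362
-0, 0, 0, 0.013, 0, 0, 0, -0, 0, 0, 0.025, 0, 0, 0, -0, 0, 0, 0.038, 0, 0, 0, -0, 0, 0, 0.05, 0, 0, 0, -0, 0, 0, 0.062, 0, 0, 0, -0, 0, 0, 0.075, 0, 0, 0, -0, 0, 0, 0.088, 0, 0, 0, -0, 0, 0, 0.1, 0, 0, 0, -0, 0, 0, 0.112, 0, 0, 0, -0, 0, 0, 0.125, 0, 0, 0, -0, 0, 0, 0.125, 0, 0, 0
```

Consistent between cameras: peg −155°, pointer −164.7°. Descend.

Request:
move_arm(increments=[0,0,0,0.005,0,0,0,0,0,0,0.015,0,0,0,0,0,0,0.03,0,0,0,0,0,0,0.045,0,0,0,0,0,0,0.06,0,0,0,0,0,0,0.075,0,0,0,0,0,0,0.09,0,0,0,0,0,0,0.105,0,0,0,0,0,0,0.115,0,0,0,0,0,0,0.122,0,0,0,0,0,0,0.125,0,0,0,0,0,0,0.125,0,0,0])

```text
time_s: 3.2
tcp_pos: [0.4347, -0.0965, 0.074]
ee_rot: [[-0.001, -0.104, 0.995], [-0.0, 0.995, 0.104], [-1.0, -0.0, -0.001]]
wrist_force: [0.2, -0.6, 0.3]
gripper_width: 0.004
```

Run:
```python
from h import *
s=r.sense();print(s["tcp_pos"],s["wrist_force"])
for n in("wrist","scene"):
    cv2.imwrite(f"pics/{n}2.png",r.capture(n)[:,:,::-1])
# sweep plan: finger phi -174 -> ; 1st call to -150
ph=-174+np.cumsum([.5,1,1.5,2,2,2,2,2,2,2,2,2]);print(ph[-1])
rows(np.array(ring(-174,.075)),[ring(p,.075) for p in ph])
```

```text
[ 0.43470854 -0.09652472  0.07403826] [ 0.19701297 -0.59533531  0.26054748]
-153.0
-0.5, 0, 0, 0, -0.001, 0, 0, -1.5, 0, 0, 0, -0.003, 0, 0, -3, 0, 0, 0, -0.006, 0, 0, -5, 0, 0, 0, -0.01, 0, 0, -7, 0, 0, 0, -0.014, 0.001, 0, -9, 0, 0, 0, -0.018, 0.001, 0, -11, 0, 0, 0, -0.022, 0.002, 0, -13, 0, 0, 0, -0.026, 0.003, 0, -15, 0, 0, 0, -0.03, 0.004, 0, -17, 0, 0, 0, -0.034, 0.005, 0, -19, 0, 0, 0, -0.038, 0.006, 0, -21, 0, 0, 0, -0.042, 0.008, 0
```

View pics/wrist2.png

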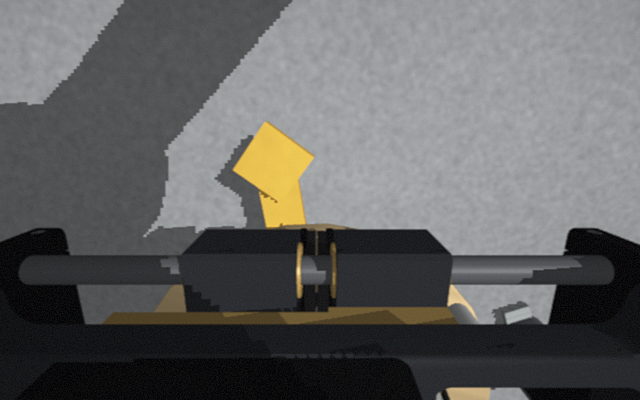

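View pics/scene2.png

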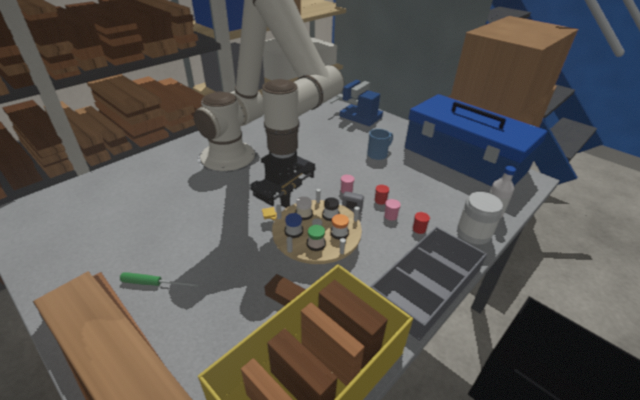

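Request:
move_arm(increments=[-0.5,0,0,0,-0.001,0,0,-1.5,0,0,0,-0.003,0,0,-3,0,0,0,-0.006,0,0,-5,0,0,0,-0.01,0,0,-7,0,0,0,-0.014,0.001,0,-9,0,0,0,-0.018,0.001,0,-11,0,0,0,-0.022,0.002,0,-13,0,0,0,-0.026,0.003,0,-15,0,0,0,-0.03,0.004,0,-17,0,0,0,-0.034,0.005,0,-19,0,0,0,-0.038,0.006,0,-21,0,0,0,-0.042,0.008,0])

```text
time_s: 4.3
tcp_pos: [0.447, -0.1371, 0.0749]
ee_rot: [[-0.001, -0.456, 0.89], [0.0, 0.89, 0.456], [-1.0, 0.001, -0.001]]
wrist_force: [-2.7, 0.6, 1.7]
gripper_width: 0.004
```

Run:
```python
from h import *
s=r.sense();print(s["tcp_pos"],s["wrist_force"],s["joints"].round(1))
for n in("scene","top"):
    im=r.capture(n);cv2.imwrite(f"pics/{n}3.png",im[:,:,::-1])
    for k,(c,st) in lids(im,(260,180,370,270) if n=="scene" else (290,150,390,230)).items():
        p=ray(n,c,.102)[0,:2]-C;print(n,k,st[4],np.degrees(np.arctan2(p[1],p[0])),np.hypot(*p))
```

```text
[ 0.44701507 -0.13711405  0.07491716] [-2.72242978  0.60840871  1.70127836] [  2.9  17.7 -32.8  -0.  -39.6 -65.7]
scene green 1 -51.53115408129035 0.0681942795052225
scene blue 15 -99.27549524175052 0.08362873523344881
top orange 170 34.09444496273975 0.06530709670621848
top green 172 -36.80685914119714 0.06686714287069734
top yellow 11 -38.50501777180925 0.1894312139725245
```

View pics/scene3.png

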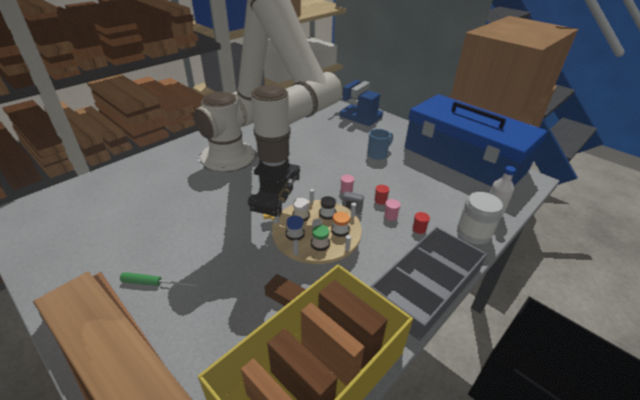

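Run:
```python
from h import *
p0=-153
for n in range(4):
    ph=p0+np.cumsum([1,2,3,3,3,3,3,3,3,3,2,1]);rows(np.array(ring(p0,.075)),[ring(p,.075) for p in ph]);p0=ph[-1];print(p0)
```

```text
-1, 0, 0, 0, -0.002, 0, 0, -3, 0, 0, 0, -0.006, 0, 0, -6, 0, 0, 0, -0.012, 0.001, 0, -9, 0, 0, 0, -0.018, 0.001, 0, -12, 0, 0, 0, -0.024, 0.003, 0, -15, 0, 0, 0, -0.03, 0.004, 0, -18, 0, 0, 0, -0.036, 0.006, 0, -21, 0, 0, 0, -0.042, 0.008, 0, -24, 0, 0, 0, -0.048, 0.01, 0, -27, 0, 0, 0, -0.053, 0.013, 0, -29, 0, 0, 0, -0.057, 0.015, 0, -30, 0, 0, 0, -0.058, 0.016, 0
-123
-1, 0, 0, 0, -0.002, 0, 0, -3, 0, 0, 0, -0.006, 0, 0, -6, 0, 0, 0, -0.012, 0.001, 0, -9, 0, 0, 0, -0.018, 0.001, 0, -12, 0, 0, 0, -0.024, 0.003, 0, -15, 0, 0, 0, -0.03, 0.004, 0, -18, 0, 0, 0, -0.036, 0.006, 0, -21, 0, 0, 0, -0.042, 0.008, 0, -24, 0, 0, 0, -0.048, 0.01, 0, -27, 0, 0, 0, -0.053, 0.013, 0, -29, 0, 0, 0, -0.057, 0.015, 0, -30, 0, 0, 0, -0.059, 0.016, 0
-93
-1, 0, 0, 0, -0.002, 0, 0, -3, 0, 0, 0, -0.006, 0, 0, -6, 0, 0, 0, -0.012, 0.001, 0, -9, 0, 0, 0, -0.018, 0.001, 0, -12, 0, 0, 0, -0.024, 0.003, 0, -15, 0, 0, 0, -0.03, 0.004, 0, -18, 0, 0, 0, -0.036, 0.006, 0, -21, 0, 0, 0, -0.042, 0.008, 0, -24, 0, 0, 0, -0.048, 0.01, 0, -27, 0, 0, 0, -0.053, 0.013, 0, -29, 0, 0, 0, -0.057, 0.015, 0, -30, 0, 0, 0, -0.058, 0.016, 0
-63
-1, 0, 0, 0, -0.002, 0, 0, -3, 0, 0, 0, -0.006, 0, 0, -6, 0, 0, 0, -0.012, 0.001, 0, -9, 0, 0, 0, -0.018, 0.001, 0, -12, 0, 0, 0, -0.024, 0.003, 0, -15, 0, 0, 0, -0.03, 0.004, 0, -18, 0, 0, 0, -0.036, 0.006, 0, -21, 0, 0, 0, -0.042, 0.008, 0, -24, 0, 0, 0, -0.048, 0.01, 0, -27, 0, 0, 0, -0.053, 0.013, 0, -29, 0, 0, 0, -0.057, 0.015, 0, -30, 0, 0, 0, -0.058, 0.016, 0
-33
```

Each call is the same 30° arc step; do it twice, then check.

Request:
move_arm(increments=[-1,0,0,0,-0.002,0,0,-3,0,0,0,-0.006,0,0,-6,0,0,0,-0.012,0.001,0,-9,0,0,0,-0.018,0.001,0,-12,0,0,0,-0.024,0.003,0,-15,0,0,0,-0.03,0.004,0,-18,0,0,0,-0.036,0.006,0,-21,0,0,0,-0.042,0.008,0,-24,0,0,0,-0.048,0.01,0,-27,0,0,0,-0.053,0.013,0,-29,0,0,0,-0.057,0.015,0,-30,0,0,0,-0.0585,0.0157,0])

```text
time_s: 5.4
tcp_pos: [0.4878, -0.1822, 0.0744]
ee_rot: [[-0.001, -0.84, 0.543], [0.0, 0.543, 0.84], [-1.0, 0.001, -0.001]]
wrist_force: [-2.6, 0.4, -0.6]
gripper_width: 0.006
```

Request:
move_arm(increments=[-1,0,0,0,-0.002,0,0,-3,0,0,0,-0.006,0,0,-6,0,0,0,-0.012,0.001,0,-9,0,0,0,-0.018,0.001,0,-12,0,0,0,-0.024,0.003,0,-15,0,0,0,-0.03,0.004,0,-18,0,0,0,-0.036,0.006,0,-21,0,0,0,-0.042,0.008,0,-24,0,0,0,-0.048,0.01,0,-27,0,0,0,-0.053,0.013,0,-29,0,0,0,-0.057,0.015,0,-30,0,0,0,-0.0585,0.0157,0])

```text
time_s: 6.4
tcp_pos: [0.5459, -0.2007, 0.0744]
ee_rot: [[-0.0, -0.999, 0.05], [-0.0, 0.05, 0.999], [-1.0, 0.0, -0.0]]
wrist_force: [-1.4, -0.6, 1.0]
gripper_width: 0.007
```

Run:
```python
from h import *
s=r.sense();print(s["time_s"],s["tcp_pos"],ring(-93,.075),s["wrist_force"],s["joints"].round(1))
for n in("scene","top"):
    im=r.capture(n);cv2.imwrite(f"pics/{n}4.png",im[:,:,::-1])
    for k,(c,st) in lids(im,(260,180,370,270) if n=="scene" else (290,150,390,230)).items():
        p=ray(n,c,.102)[0,:2]-C;print(n,k,st[4],np.degrees(np.arctan2(p[1],p[0])),np.hypot(*p))
```

```text
6.4 [ 0.54594151 -0.20067332  0.07440997] [np.float64(0.5463766931195756), np.float64(-0.20083965556628514), 0.075, 87] [-1.37938446 -0.64750038  1.00052557] [ -4.2  26.8 -17.    0.  -46.2   1.3]
scene blue 50 -41.51982112703083 0.07670332329570755
```

View pics/scene4.png

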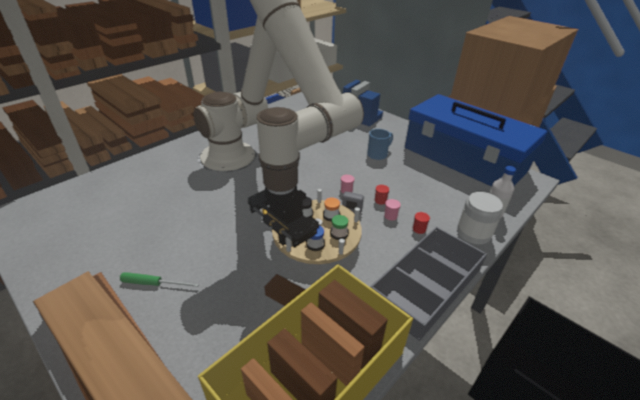

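View pics/top4.png

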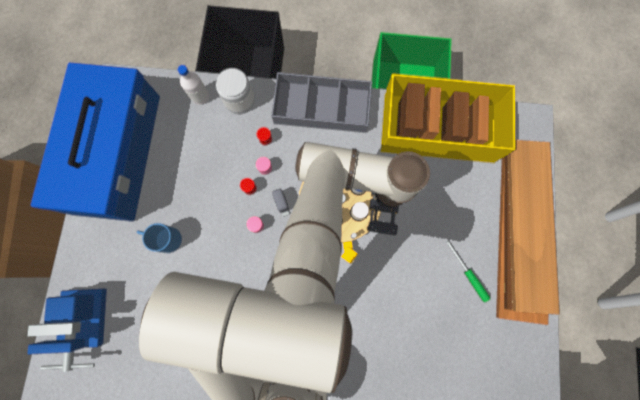

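Run:
```python
from h import *
for z in (.05,.1,.15): print(z,ray("top",[(383,150),(386,76),(275,127),(368,130)],z)[:,:2].round(3).tolist())
print(ray("scene",[(337,266),(204,378)],0.1).round(3),ray("scene",[(337,266),(204,378)],0.0).round(3))
```

```text
0.05 [[0.719, -0.2], [0.966, -0.193], [0.76, 0.136], [0.779, -0.15]]
0.1 [[0.701, -0.193], [0.937, -0.186], [0.74, 0.127], [0.758, -0.145]]
0.15 [[0.683, -0.186], [0.907, -0.179], [0.72, 0.119], [0.738, -0.14]]
[[ 0.718 -0.185  0.1  ]
 [ 0.727 -0.548  0.1  ]] [[ 0.661 -0.115  0.   ]
 [ 0.672 -0.532  0.   ]]
```

Request:
move_arm(increments=[-1,0,0,0,-0.002,0,0,-3,0,0,0,-0.006,0,0,-6,0,0,0,-0.012,0.001,0,-9,0,0,0,-0.018,0.001,0,-12,0,0,0,-0.024,0.003,0,-15,0,0,0,-0.03,0.004,0,-18,0,0,0,-0.036,0.006,0,-21,0,0,0,-0.042,0.008,0,-24,0,0,0,-0.048,0.01,0,-27,0,0,0,-0.053,0.013,0,-29,0,0,0,-0.057,0.015,0,-30,0,0,0,-0.0585,0.0157,0])

```text
time_s: 7.5
tcp_pos: [0.6052, -0.1878, 0.0745]
ee_rot: [[-0.0, -0.89, -0.456], [-0.0, -0.456, 0.89], [-1.0, 0.0, -0.0]]
wrist_force: [-1.6, -1.4, 0.5]
gripper_width: 0.009
```

Request:
move_arm(increments=[-1,0,0,0,-0.002,0,0,-3,0,0,0,-0.006,0,0,-6,0,0,0,-0.012,0.001,0,-9,0,0,0,-0.018,0.001,0,-12,0,0,0,-0.024,0.003,0,-15,0,0,0,-0.03,0.004,0,-18,0,0,0,-0.036,0.006,0,-21,0,0,0,-0.042,0.008,0,-24,0,0,0,-0.048,0.01,0,-27,0,0,0,-0.053,0.013,0,-29,0,0,0,-0.057,0.015,0,-30,0,0,0,-0.0585,0.0157,0])

```text
time_s: 8.5
tcp_pos: [0.65, -0.1471, 0.0745]
ee_rot: [[-0.0, -0.543, -0.84], [-0.0, -0.84, 0.543], [-1.0, 0.0, 0.0]]
wrist_force: [-1.4, -1.1, 1.4]
gripper_width: 0.004
```

Run:
```python
from h import *
s=r.sense();print(s["time_s"],s["tcp_pos"],ring(-33,.075),s["wrist_force"],s["joints"].round(1))
for n in("scene","top","wrist"):
    im=r.capture(n);cv2.imwrite(f"pics/{n}5.png",im[:,:,::-1])
    if n!="wrist":
     for k,(c,st) in lids(im,(260,180,370,270) if n=="scene" else (290,150,390,230)).items():
        p=ray(n,c,.102)[0,:2]-C;print(n,k,st[4],np.degrees(np.arctan2(p[1],p[0])),np.hypot(*p))
```

```text
8.5 [ 0.64998102 -0.14711007  0.07454964] [np.float64(0.6506244564496146), np.float64(-0.1477227670967582), 0.075, 147] [-1.39354873 -1.14587905  1.37173779] [  1.1  33.7  -4.    0.  -52.3  56. ]
top orange 184 156.91697540758253 0.06494797566559608
top green 36 81.68070395882413 0.05102985901129728
top blue 167 12.108468540084159 0.06512461194554778
```

View pics/scene5.png

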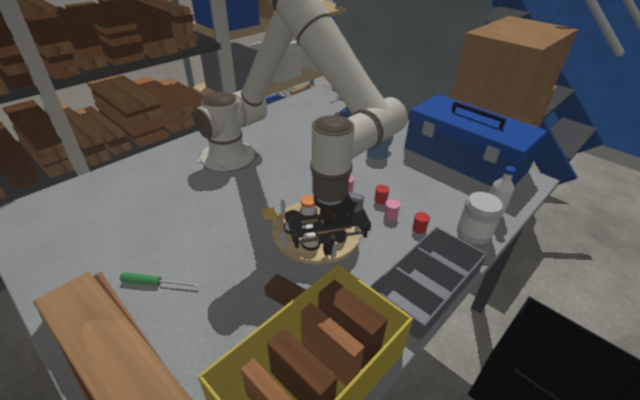

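View pics/wrist5.png

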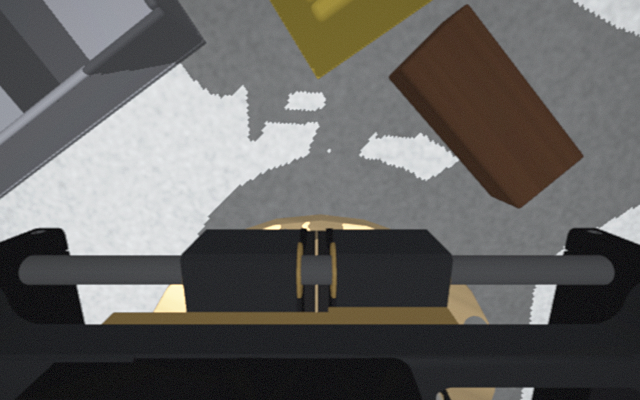

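Request:
move_arm(increments=[-1,0,0,0,-0.002,0,0,-3,0,0,0,-0.006,0,0,-6,0,0,0,-0.012,0.001,0,-9,0,0,0,-0.018,0.001,0,-12,0,0,0,-0.024,0.003,0,-15,0,0,0,-0.03,0.004,0,-18,0,0,0,-0.036,0.006,0,-21,0,0,0,-0.042,0.008,0,-24,0,0,0,-0.048,0.01,0,-27,0,0,0,-0.053,0.013,0,-29,0,0,0,-0.057,0.015,0,-30,0,0,0,-0.0585,0.0157,0])

```text
time_s: 9.65
tcp_pos: [0.6685, -0.0897, 0.0746]
ee_rot: [[-0.0, -0.05, -0.999], [-0.0, -0.999, 0.05], [-1.0, 0.0, 0.0]]
wrist_force: [-1.0, -2.8, 0.5]
gripper_width: 0.002
```

Run:
```python
from h import *
s=r.sense();print(s["time_s"],s["tcp_pos"],ring(-3,.075),s["wrist_force"],s["joints"].round(1))
for n in("scene","top"):
    im=r.capture(n);cv2.imwrite(f"pics/{n}6.png",im[:,:,::-1])
    for k,(c,st) in lids(im,(260,180,370,270) if n=="scene" else (290,150,390,270)).items():
        p=ray(n,c,.102 if k!="yellow" else .038)[0,:2]-C;print(n,k,st[4],np.degrees(np.arctan2(p[1],p[0])),np.hypot(*p))
    if n=="top": cv2.imwrite("pics/crop6.png",cv2.resize(im[145:265,265:425,::-1],None,fx=5,fy=5,interpolation=cv2.INTER_CUBIC))
rows(np.array(ring(-3,.075)),[ring(-3+d,.075) for d in (.5,1.5,2.5,3.5,4.5,5.5,6.5,7.5,8,8.5,9,9.5)])
```

```text
9.65 [ 0.66850631 -0.08965103  0.07457046] [np.float64(0.6693396555662852), np.float64(-0.09012330688042443), 0.075, 177] [-0.97306202 -2.84212396  0.49449984] [  6.1  34.3  -2.7   0.  -53.   81. ]
scene green 4 126.77477119976744 0.06384342284122517
top orange 168 -173.31080008930456 0.06478628506587118
top green 179 115.34982664814918 0.06519282235388792
top blue 165 43.11354450470186 0.06463181159731332
top yellow 180 -165.22862625138092 0.15468887130847644
-0.5, 0, 0, 0, -0.001, 0, 0, -1.5, 0, 0, 0, -0.003, 0, 0, -2.5, 0, 0, 0, -0.005, 0, 0, -3.5, 0, 0, 0, -0.007, 0, 0, -4.5, 0, 0, 0, -0.009, 0, 0, -5.5, 0, 0, 0, -0.011, 0.001, 0, -6.5, 0, 0, 0, -0.013, 0.001, 0, -7.5, 0, 0, 0, -0.015, 0.001, 0, -8, 0, 0, 0, -0.016, 0.001, 0, -8.5, 0, 0, 0, -0.017, 0.001, 0, -9, 0, 0, 0, -0.018, 0.001, 0, -9.5, 0, 0, 0, -0.019, 0.002, 0
```

View pics/crop6.png

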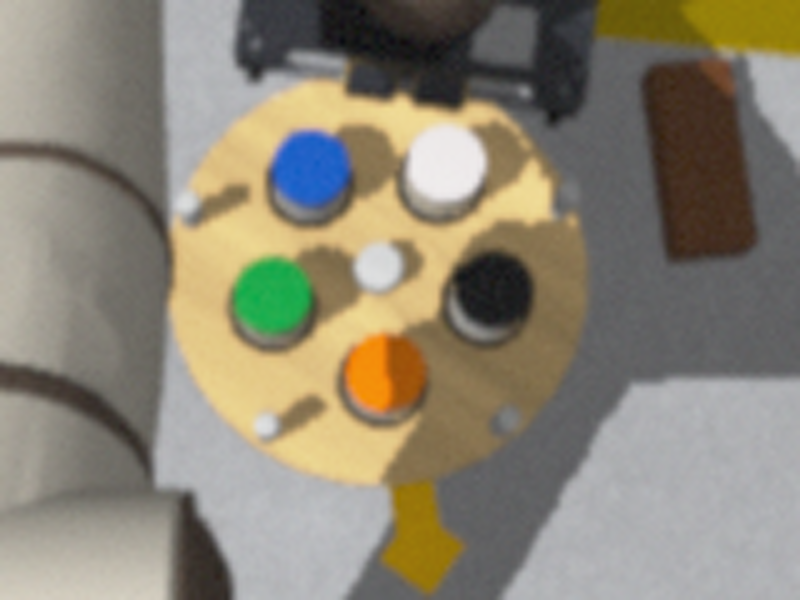

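View pics/scene6.png

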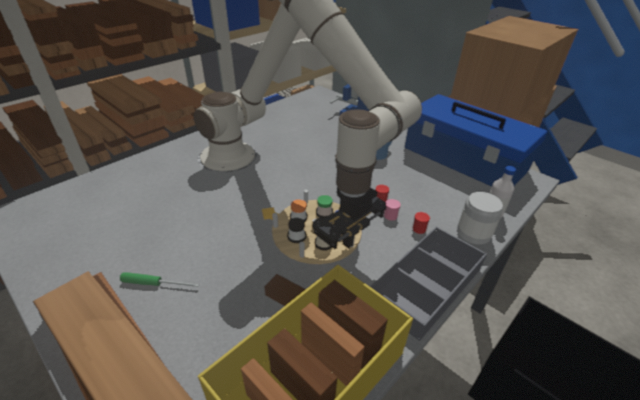

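Request:
move_arm(increments=[-0.5,0,0,0,-0.001,0,0,-1.5,0,0,0,-0.003,0,0,-2.5,0,0,0,-0.005,0,0,-3.5,0,0,0,-0.007,0,0,-4.5,0,0,0,-0.009,0,0,-5.5,0,0,0,-0.011,0.001,0,-6.5,0,0,0,-0.013,0.001,0,-7.5,0,0,0,-0.015,0.001,0,-8,0,0,0,-0.016,0.001,0,-8,0,0,0,-0.016,0.001,0,-8,0,0,0,-0.016,0.001,0])

```text
time_s: 10.67
tcp_pos: [0.6685, -0.0734, 0.0745]
ee_rot: [[0.0, 0.088, -0.996], [0.0, -0.996, -0.088], [-1.0, -0.0, -0.0]]
wrist_force: [-0.2, -0.1, 0.7]
gripper_width: 0.005
```

Run:
```python
from h import *
s=r.sense();print(s["time_s"],s["tcp_pos"],s["wrist_force"])
n="top";im=r.capture(n)
for k,(c,st) in lids(im,(290,150,390,270)).items():
        p=ray(n,c,.102 if k!="yellow" else .038)[0,:2]-C;print(n,k,st[4],np.degrees(np.arctan2(p[1],p[0])),np.hypot(*p))
cv2.imwrite("pics/crop7.png",cv2.resize(im[145:265,265:425,::-1],None,fx=5,fy=5,interpolation=cv2.INTER_CUBIC))
```

```text
10.6667 [ 0.66851683 -0.07344788  0.07452537] [-0.21734786 -0.14505325  0.74070429]
top orange 161 -164.9777424575101 0.06498039365231768
top green 183 123.29313280022953 0.06535238605194779
top blue 169 51.586537720607566 0.06520412307871852
top yellow 182 -165.26104010579286 0.15425500026325523
```

View pics/crop7.png

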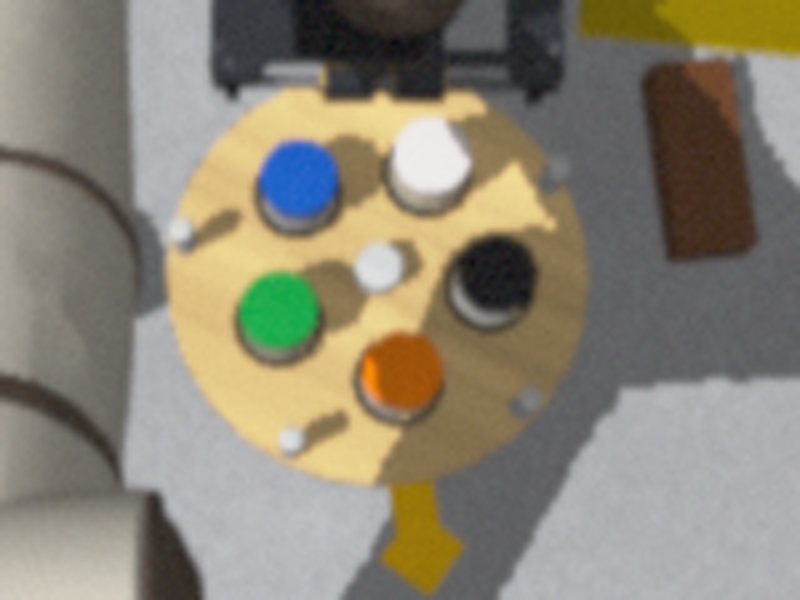

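Request:
move_arm(increments=[0,0,0,0,0.003,0,0,0,0,0,0,0.007,0,0,0,0,0,0,0.01,0,0,0,0,0,-0.006,0.01,0,0,0,0,0,-0.018,0.01,0,0,0,0,0,-0.034,0.01,0,0,0,0,0,-0.052,0.01,0,0,0,0,0,-0.07,0.01,0,0,0,0,0,-0.088,0.01,0,0,0,0,0,-0.102,0.01,0,0,0,0,0,-0.108,0.01,0,0,0,0,0,-0.11,0.01,0,0])

```text
time_s: 11.72
tcp_pos: [0.6702, -0.0837, 0.1872]
ee_rot: [[0.004, 0.088, -0.996], [0.0, -0.996, -0.088], [-1.0, 0.0, -0.004]]
wrist_force: [0.3, 0.6, -0.7]
gripper_width: 0.008
```

Run:
```python
from h import *
s=r.sense();print(s["time_s"],s["tcp_pos"],s["wrist_force"],abs(s["joint_velocities"]).max())
for n in("scene","top"):
    im=r.capture(n);cv2.imwrite(f"pics/{n}8.png",im[:,:,::-1])
    if n=="top":
      for k,(c,st) in lids(im,(290,150,390,270)).items():
        p=ray(n,c,.102 if k!="yellow" else .038)[0,:2]-C;print(n,k,st[4],np.degrees(np.arctan2(p[1],p[0])),np.hypot(*p))
```

```text
11.7167 [ 0.67020221 -0.08368944  0.18724431] [ 0.33694325  0.59320791 -0.70470645] 2.090641666292466
top orange 171 -164.4758429735389 0.06493158323186332
top green 182 123.44175869667139 0.065521633277612
top blue 168 51.62314089613283 0.06508570741104741
top yellow 184 -165.20046864159005 0.1535999870053617
```

View pics/top8.png

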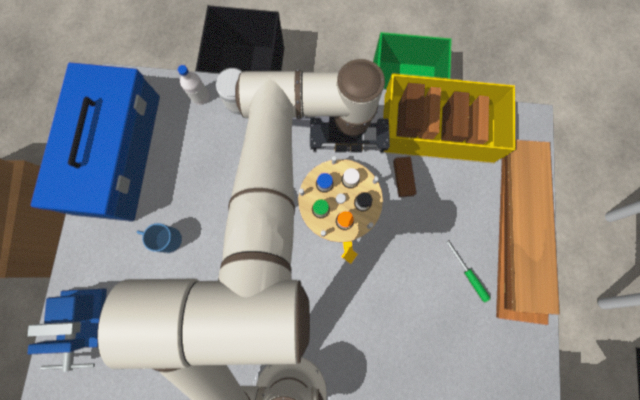

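View pics/scene8.png

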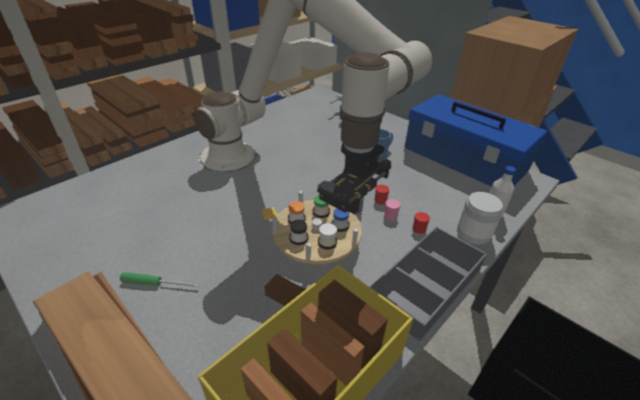

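```bash
python3 -c "
from station import r
print(r.finish_job())"
```

```text
the job is handed in; nothing more can be done
None
```

I turned the organizer about 171° counter-clockwise by pushing one rim peg round with the closed fingertips. The fingers then backed off and lifted clear, and I handed the job in at about 11.8 s.

- **Alignment:** after release, the top camera put the orange lid at −164.5° around the axis and the pointer at −164.5° to −165.2°. That is under 1 mm to the side, against the 10 mm allowed.
- **Rest:** the lid angles read before and after the hand lifted away agree to within 0.5°, so the disc stayed where I left it.
- **Jars and bystanders:** all five jars look upright in their seats. The offcut, mug and screwdriver look unmoved. The tape measure was behind the arm in the last top view, and I saw nothing wrong with it in the last scene view.
- **Forces:** wrist force read at the end of each move stayed below about 4 N.

No check failed. The lid angles differed from each other by about 1°, which is camera and calibration noise.

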